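# Fill the counter tray, then wedge its front off the screw feet and hold it

## Robot

A 6-joint arm with a two-finger parallel gripper is mounted at the origin on a cart in front of the work surface, level with it; the furniture and walls round the work are solid. World frame = base frame: x ahead of the robot, y to its left, z up, the work surface at z = 0. Lengths are in mm, angles in degrees, forces in N, time in s.
With the tool pointing down it reaches from about 325 to 775 mm from the base axis. Payload 9.3 kg.
Tool frame: the origin (TCP) lies midway between the tips of the shut fingers; the grasp point (between the pads) lies grip_point_offset behind it (grip_point_offset is the distance from the TCP to the grasp point, in mm); z points along the fingers, y is the line along which they close (so a half turn about z gives the same grasp; the last joint's range is limited). The gripper opens to 85 mm and grips with 20 to 120 N. Pads are 22 mm wide; open, the fingers measure 114 mm over their backs; the gripper's body (76 mm by 85 mm) begins 54 mm behind the grasp point. The pads swing forward as they close: fully open they stand 13 mm farther back than shut.
Start: joints at [-8.743, 14.817, 1.232, 76.415, 0, 81.257], TCP at [549.997, -0.004, 231.279] pointing down, gripper open.
Joint ranges: [-174.27, 174.27], [-52.1, 104.24], [-59.71, 78.15], [-110.17, 111.67], [-87.03, 83.33], [-180, 180]. Speed limits (degrees/s): [127.2, 127.2, 159.86, 180, 180, 180].

## Interface

Orientations are given as [roll, pitch, yaw] about the fixed x, y, z axes, in that order (R = Rz(yaw) Ry(pitch) Rx(roll)).
In Python, from plant import * gives the robot as it stands.
- The arm moves only by the shell command python3 -m inch 'ROWS'. ROWS is JSON, a list of rows, each a list of 5 numbers: the shift along the tool's x, y, z in m, then the turn about the tool's z in degrees, then the opening, from 0 (shut) to 1 (fully open). A call has 1 to 10 rows; each row is the pose to reach, as a shift and turn from the pose commanded when the call began, along the tool's axes at that moment; what a row does not reach only later rows make up. A row lasts 1/8 s, in which the tool goes at most 62.5 mm and 10.7 degrees, less where a joint would pass 70% of its speed; a pose out of reach is approached as far as the arm can. A call with a gripper value outside its range is refused whole. The fingers move at their own pace and stop on an object; the grip force is fixed at half the most. Time passes only in rows, so rows that repeat a pose let the fingers close. It gives the time, the measured TCP pose, the force, the opening and the grip force at its end, in the units of the state.
- sense(): the state, without advancing time (a new reading comes with each control period).
- snapshot(name): name is "scene" or "side" or "wrist"; returns (picture, depth): 480x640x3 uint8, red, green, blue; 480x640 float32, mm along the optical axis (not along the pixel's ray), 0 where there is no reading.
- camera_model(name): a dict with "vfov" (degrees; the focal length in pixels is half the picture's height over the tangent of half this angle, whatever the lens; pixels are square), "cx", "cy" (the principal point, pixels), "R" (3x3) and "t" (3): a world point X has camera coordinates R X + t. Camera axes: x right, y down, z forward; pixel columns grow to the right and rows downward; lengths in mm; the calibration is good to about 2 mm. A picture is of the moment at which its call begins: read the wrist's pose just before it. camera_model takes no time and is no camera call; for the wrist camera it gives the pose at the moment of the call.
- close_job(): hands the job in; it is judged then, once.
Trained networks look in the newest picture that a camera, given by its name, has taken for a name from the list of things; names that differ only in an ending like _2 or _b are one class to them, and where a whole thing is asked for, a point or a joint stands for the part that bears it (a point fixed in the world has none). Each returns a list of dicts, best first, with "score" (0 to 1); they miss things now and then, are a little off and sometimes report something else, mostly with a low value. They report only what shows in the picture. A call takes as long as a camera call. They do not tell look-alikes from the thing itself.
- trace(camera, label): "pixels" (480x640 bool, what is visible of it) and "extent" ([left, top, width, height] in pixels, round what is visible of it).
The state is a dict: "time": time; "q": joint angles; "dq": joint speeds; "effort": joint torques, N m; "tool_pos": TCP position; "ee_rot": TCP orientation; "wrist_force": force on the tool from outside, world axes, zero at the start; "torque": the same for the moment, N m; "width": finger opening in mm; "finger_force": force on a finger pad.
Only numpy, scipy, OpenCV 4.12 (cv2) and the standard library are available. Lean on these libraries where they do the work, as an engineer would, in place of code of your own. Each camera call takes 0.05 s, during which the arm holds its last target. There are 200 camera calls.

## Task

Put the tea box and the cream pot that stand by themselves on the worktop into the two empty bays at the front of the wooden counter tray, each standing upright right down on the bay floor. Then push the orange wedge, thin end first and flat on the counter, under the middle of the tray's front edge (the edge nearest the robot) until both front feet are just clear of the counter, by a few millimetres and not as much as a centimetre, so that I can wind those unloaded feet out and level the tray. Finish while still holding the wedge there in the gripper, not letting go; do not shove the tray along, upset what is in it or disturb anything else.

Things in the scene. Friction and masses are not known exactly. Their poses are not given: they have to be found in the camera images.
- tray: Loose open wooden tray, about 1.6 kg loaded, 190 (x) x 231 (y) x 41 mm high. Origin: on the counter under its centre; +x to its back (away from the robot), +y left, z up. Board underside 9 mm above the counter, bay floors at z = 19, all walls up to 41 mm, front wall 7 mm thick. Front row: empty pot bay left, empty tea bay middle, full pot bay right; behind it a low pen trough, then taller goods
- pot_bay (a point): centre of the floor of the empty pot bay (60 x 60 mm, 22 mm deep), at tray x = -58, y = +78.5, z = 19 mm; axes as the tray's
- tea_bay (a point): centre of the floor of the empty tea bay (37 mm along x by 87 mm along y, 22 mm deep), at tray x = -69.5, y = 0, z = 19 mm; axes as the tray's
- tray_front (a point): middle of the lower front edge of the tray's board, at tray x = -95, y = 0, z = 9 mm: the wedge goes under here; axes as the tray's
- foot_left (a point): underside of the left front foot, at tray x = -70, y = +92, z = 0; on the counter (world z = 0) at the start. The four feet are black rubber, 9 mm high, 24 mm in diameter, at x = +-70, y = +-92; they grip the counter, so the wedged tray tips about its back feet and hardly slides
- foot_right (a point): underside of the right front foot, at tray x = -70, y = -92, z = 0; on the counter (world z = 0) at the start
- tea_box: loose light blue carton of 60 g, 31 mm (x) by 81 mm (y) by 46 mm high (the picture a little higher), standing on the counter; origin: centre of its underside. It goes into the tea bay with its long side along the tray's y, either way round
- cream_pot: loose round white and pale blue pot with a lid, 54 mm in diameter, 43 mm high, 80 g, standing on the counter; origin: centre of its underside
- wedge: loose orange plastic wedge of 60 g, 150 mm long (x) by 34 mm wide (y) by 22 mm high, lying flat; origin: centre of its underside. Its +x end (x = +75) is the thin end, 2 mm high; from there the top rises evenly to 22 mm at x = -35 (20 mm in 110 mm); from x = -35 to -75 is a flat tail 22 mm high with parallel sides to grip across its 34 mm width
- wedge_grip (a point): centre of the wedge's tail, at wedge x = -55, y = 0, z = 11 mm; axes as the wedge's
- wedge_tip (a point): middle of the thin end at counter level, at wedge x = +75, y = 0, z = 0; axes as the wedge's
- candle_in: green candle in a glass, 76 mm in diameter, 90 mm high, in the middle of the tray's back row; origin: centre of its underside
- pot_in: second cream pot, 54 mm in diameter, 43 mm high, in the right front bay of the tray; origin: centre of its underside
- spray_a: amber dropper bottle, 34 mm in diameter, 102 mm high, in the left back bay of the tray; origin: centre of its underside
- spray_b: second amber dropper bottle, behind the first, same size
- tea_in: second tea box, 31 x 81 x 49 mm, in the right back bay of the tray; origin: centre of its underside
- calculator: grey desk calculator, 146 x 104 x 17 mm, lying to the right of the tray; leave it alone; origin: centre of its underside
- phone: black phone, 148 x 71 x 9 mm, lying to the left of the tray; leave it alone; origin: centre of its underside
- rubber_stamp: rubber stamp with a wooden grip, 31 x 58 x 72 mm, standing to the left; leave it alone; origin: centre of its underside
- ink_pad: blue ink pad tin, 68 x 110 x 20 mm, lying to the left; leave it alone; origin: centre of its underside
There are look-alikes about, which are no part of the job. What is shaped like the tea_box but purple is not meant. What is shaped like the cream_pot but pink is not meant.

How it is judged (in metres and radians):
On the way, in this order (a step that is already met when the one before it is completed fails the run):
1. the tea box and the cream pot stand released on the floors of their bays (horizontal distance between cream_pot and pot_bay below 0.007 m and z of cream_pot in the frame of pot_bay below 0.004 m and angle between each of cream_pot, tea_box's own z axis and vertical below 0.12 rad and horizontal distance between tea_box and tea_bay below 0.007 m and z of tea_box in the frame of tea_bay below 0.004 m and contact force between the fingers and cream_pot below 0.3 N and contact force between the fingers and tea_box below 0.3 N), for 0.2 s.
2. the wedge, held by the gripper, carries the tray's front with both front feet just off the counter (height (world z) of each of foot_left, foot_right above 0.0012 m and contact force between wedge and tray above 1.5 N and contact force between the fingers and wedge above 2 N), for 0.3 s.
At the end, for the whole second after the job is handed in: Box and pot upright in their bays (7 mm off centre, 4 mm off the floor at most). The gripped wedge (over 2 N) lies flat, 20 mm or more under the front edge, within 45 mm of its middle, and carries the resting tray (over 1.5 N): both front feet 1.2 to 10 mm up. The arm does not touch the tray (all of step 2 and horizontal distance between cream_pot and pot_bay below 0.007 m and z of cream_pot in the frame of pot_bay below 0.004 m and angle between each of cream_pot, tea_box's own z axis and vertical below 0.15 rad and horizontal distance between tea_box and tea_bay below 0.007 m and z of tea_box in the frame of tea_bay below 0.004 m and height (world z) of each of foot_left, foot_right below 0.01 m and contact force between each of the arm, the fingers and tray below 0.3 N and x of wedge_tip in the frame of tray_front above 0.02 m and y of wedge_tip in the frame of tray_front between -0.045 and 0.045 m and angle between wedge's own z axis and vertical below 0.12 rad and linear speed of tray below 0.02 m/s); the arm keeps its last pose, push and grip.
It fails at once if the tray is shoved more than 30 mm from where it stood (distance of tray from where it was at the start of the episode above 0.03 m).
It fails at once if the front of the tray is lifted more than 15 mm (height (world z) of any of foot_left, foot_right above 0.015 m).
It fails at once if something that stood in the tray is tipped over (angle between any of candle_in, pot_in, spray_a, spray_b, tea_in's own z axis and vertical above 0.4 rad).
It fails at once if the calculator, phone, stamp or ink pad is moved more than 30 mm (distance of any of calculator, phone, rubber_stamp, ink_pad from where it was at the start of the episode above 0.03 m).
It also fails if it takes over 69 s, if anything falls off the work surface, if the arm or the gripper's body presses on something with over 40 N, if the wrist force passes 120 N, or if a joint passes its speed limit or range.

## Working session

There is one attempt and no reset: what is moved stays moved. The work goes in short steps, Python scripts to look and compute and a shell command to move; the robot and the scene stay as the last step left them, time stands still between calls to the robot, and variables do not carry over. Pictures are saved under pics/ and viewed, at most 10 in all, crops included, and the job is handed in when it is done.

```bash
ls; mkdir -p pics; cat > h.py <<'E'
from plant import *
import numpy as np, cv2
from scipy.spatial.transform import Rotation as Ro
def snap(n,save=None):
    c=camera_model(n); p,d=snapshot(n)
    if save: cv2.imwrite('pics/'+save+'.png',p[:,:,::-1])
    return p,d,c
def cloud(d,c):
    f=240/np.tan(np.radians(c['vfov'])/2)
    v,u=np.mgrid[:480,:640]
    P=np.stack([(u-c['cx'])/f*d,(v-c['cy'])/f*d,d],-1)
    W=(P-np.array(c['t']))@np.array(c['R'])
    W[d==0]=np.nan
    return W
def proj(X,c):
    f=240/np.tan(np.radians(c['vfov'])/2)
    p=np.array(c['R'])@np.array(X)+np.array(c['t'])
    return p[0]/p[2]*f+c['cx'],p[1]/p[2]*f+c['cy']
E
python3 - <<'E'
from h import *
s=sense();print({k:np.round(v,2).tolist() for k,v in s.items()})
for n in ('scene','side'):
    p,d,c=snap(n,n); W=cloud(d,c); print(n,c['vfov'],(-np.array(c['R']).T@c['t']).round())
    for l in ('tray','tea_box','cream_pot','wedge'):
        for r in trace(n,l)[:4]:
            m=r['pixels'].astype(bool); w=W[m]; w=w[~np.isnan(w[:,0])]
            print(l,round(r['score'],2),r['extent'],np.percentile(w,[2,50,98],axis=0).round().tolist() if len(w) else None)
try: print(grip_point_offset)
except Exception as e: print(e)
E
```

```text
pics
{'time': 0.0, 'q': [-8.74, 14.85, 1.19, 76.42, -0.0, 81.26], 'dq': [-0.01, 0.1, 0.01, -0.0, -0.15, -0.07], 'effort': [-0.0, -55.56, 34.45, 0.01, -0.0, 0.0], 'tool_pos': [549.7, 0.04, 230.65], 'ee_rot': [-179.92, -0.01, 90.0], 'wrist_force': [-0.62, 0.09, 0.53], 'torque': [0.0, 0.01, -0.01], 'finger_force': 0.0, 'width': 85.16}
scene 51.39124403834857 [-41. 582. 946.]
tray 0.72 [247.0, 157.6, 116.1, 87.2] [[565.0, -204.0, 11.0], [623.0, -50.0, 26.0], [750.0, 21.0, 42.0]]
tray 0.46 [205.2, 258.4, 60.9, 51.3] [[513.0, 171.0, 1.0], [581.0, 209.0, 8.0], [655.0, 244.0, 11.0]]
tea_box 0.89 [187.4, 382.2, 43.0, 50.0] [[360.0, 399.0, 1.0], [372.0, 440.0, 44.0], [394.0, 477.0, 50.0]]
tea_box 0.77 [329.4, 264.4, 31.6, 39.0] [[379.0, -3.0, 2.0], [390.0, 44.0, 44.0], [410.0, 75.0, 49.0]]
tea_box 0.68 [221.4, 321.4, 32.9, 42.8] [[430.0, 268.0, -2.0], [440.0, 312.0, 44.0], [471.0, 345.0, 50.0]]
cream_pot 0.73 [298.4, 246.3, 20.3, 29.7] [[471.0, 24.0, -0.0], [490.0, 54.0, 40.0], [520.0, 72.0, 45.0]]
wedge 0.5 [376.1, 213.1, 10.8, 15.7] [[199.0, -212.0, -3.0], [472.0, -190.0, 3.0], [487.0, 210.0
[... 429 characters left out ...]
[430.0, -285.0, 18.0], [476.0, -191.0, 27.0]]
tea_box 0.74 [261.4, 225.6, 16.8, 25.0] [[378.0, -10.0, 2.0], [391.0, 15.0, 37.0], [414.0, 69.0, 53.0]]
tea_box 0.66 [224.9, 172.6, 13.6, 22.9] [[359.0, 388.0, 8.0], [373.0, 410.0, 37.0], [393.0, 465.0, 53.0]]
tea_box 0.55 [253.3, 183.7, 19.1, 27.1] [[427.0, 261.0, 3.0], [441.0, 283.0, 37.0], [463.0, 340.0, 53.0]]
cream_pot 0.83 [293.1, 221.8, 19.9, 18.7] [[470.0, 14.0, 4.0], [490.0, 28.0, 36.0], [516.0, 65.0, 49.0]]
cream_pot 0.58 [270.3, 211.1, 14.9, 18.5] [[423.0, 114.0, 6.0], [444.0, 127.0, 34.0], [470.0, 160.0, 49.0]]
wedge 0.72 [310.6, 280.7, 18.4, 36.3] [[400.0, -328.0, 3.0], [429.0, -286.0, 19.0], [471.0, -194.0, 27.0]]
18.700000000000003
```

```bash
python3 - <<'E'
import cv2,numpy as np
a=cv2.imread('pics/scene.png')[130:460,160:440]
cv2.imwrite('pics/scenec.png',cv2.resize(a,None,fx=1.8,fy=1.8,interpolation=3))
E
```

```text
(no output)
```

View pics/scenec.png

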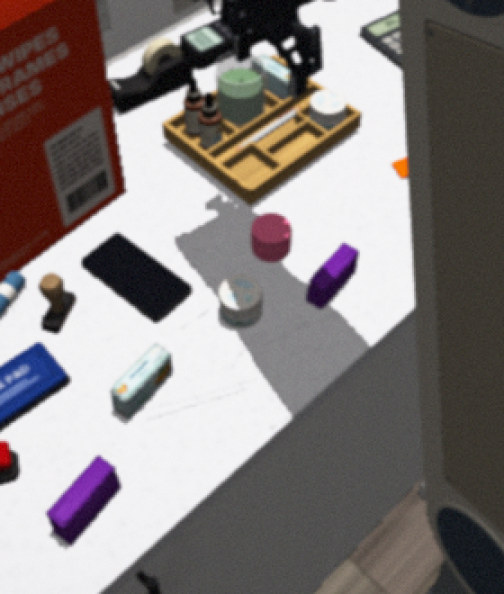

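The light blue tea box is at scene px (238,341); the look-alikes there are purple boxes at (345,283) and (207,407). The white pot is at (293,297), and the pink one at (310,261) is not meant. The wedge is only partly visible at (383,221). I'll check with fits and an enlarged wrist crop.

```bash
cat >> h.py <<'E'
def rect(w):
    return [np.round(x,1).tolist() if not np.isscalar(x) else round(x,1) for x in cv2.minAreaRect(w[:,:2].astype(np.float32))]
def box(W,x0,x1,y0,y1,z0,z1):
    w=W.reshape(-1,3); w=w[~np.isnan(w[:,0])]
    return w[(w[:,0]>x0)&(w[:,0]<x1)&(w[:,1]>y0)&(w[:,1]<y1)&(w[:,2]>z0)&(w[:,2]<z1)]
E
python3 - <<'E'
from h import *
p,d,c=snap('wrist','w0');W=cloud(d,c)
print((-np.array(c['R']).T@c['t']).round(),c['vfov'],np.array(c['R']).round(2).tolist())
w=box(W,-1e4,1e4,-1e4,1e4,-20,100);print(np.percentile(w,[1,99],axis=0).round())
for n in ('scene','side'):
    p,d,c=snap(n);W=cloud(d,c)
    for nm,b in dict(tea=(415,480,245,360,38,60),pot=(405,485,95,180,36,60),wedge=(380,500,-350,-170,15,40),wedgeall=(380,500,-350,-170,5,40),tray=(540,770,-230,40,33,48)).items():
        w=box(W,*b)
        if len(w)>4: print(n,nm,len(w),rect(w),w.mean(0).round())
E
```

```text
[549.  83. 373.] 60.708043506876116 [[1.0, 0.0, -0.0], [0.0, -0.95, 0.32], [-0.0, -0.32, -0.95]]
[[ 308. -297.   -3.]
 [ 841.  151.   93.]]
scene tea 499 [[446.6, 305.5], [29.5, 78.7], 8.8] [445. 307.  46.]
scene pot 392 [[450.0, 146.3], [51.5, 52.5], 43.7] [449. 147.  42.]
scene wedgeall 12 [[470.5, -192.9], [13.5, 36.2], 44.0] [ 473. -197.    6.]
scene tray 1383 [[659.2, -94.8], [236.0, 193.2], 89.4] [639. -76.  38.]
side tea 142 [[443.6, 304.1], [30.8, 89.6], 7.9] [443. 296.  48.]
side pot 161 [[447.6, 142.8], [60.4, 51.3], 72.7] [447. 138.  44.]
side wedge 317 [[433.2, -273.7], [118.2, 33.9], 66.7] [ 427. -288.   22.]
side wedgeall 573 [[440.7, -260.1], [175.7, 115.3], 88.4] [ 433. -273.   16.]
side tray 1317 [[657.3, -94.9], [192.5, 242.2], 0.1] [ 640. -120.   40.]
```

View pics/w0.png

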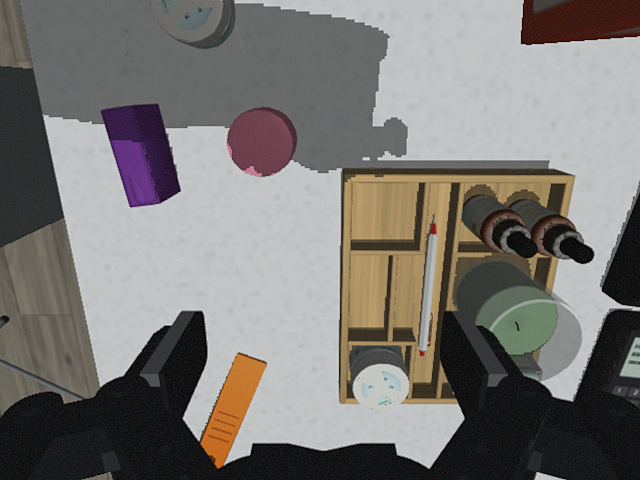

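Wrist view: the tray's front edge is at col ~343, with empty bays at (385,212) and (370,297). The wedge end is at (250,357), the pink pot at (262,142), a purple box at (140,155) and the white pot at (190,15). Next I go above the light-blue box.

```bash
python3 - <<'E'
from h import *
p,d,c=snap('wrist');W=cloud(d,c)
v=W[150:410,335:580]; w=box(v,540,770,-230,40,35,45); print(rect(w),len(w),w[:,2].mean())
w=box(v,540,575,-230,40,35,45); 
for lo in (-190,-140,-100,-60,-20):
    q=w[(w[:,1]>lo)&(w[:,1]<lo+30)]; print(lo,len(q),np.percentile(q[:,0],[2,98]).round(1))
w=box(v,540,770,-230,40,35,45);w=w[w[:,1]>10];
for lo in (570,620,670,720):
    q=w[(w[:,0]>lo)&(w[:,0]<lo+30)]; print(lo,len(q),np.percentile(q[:,1],[2,98]).round(1))
E
python3 -m inch '[[0.06,-0.02,0,0,1],[0.12,-0.04,0,0,1],[0.18,-0.06,0,-2,1],[0.24,-0.08,0,-4,1],[0.30,-0.10,0.01,-8.5,1],[0.305,-0.105,0.03,-8.5,1],[0.305,-0.105,0.03,-8.5,1]]'
python3 - <<'E'
from h import *
p,d,c=snap('wrist','w1');W=cloud(d,c);s=sense();print(s['time'],s['tool_pos'],s['ee_rot'])
w=box(W,400,490,240,370,38,56);print(rect(w),len(w),w.mean(0))
E
```

```text
[[660.9, -95.2], [232.4, 190.8], 89.8] 9808 39.444051670645116
-190 195 [565.4 572.1]
-140 234 [565.6 573.6]
-100 236 [565.9 572.5]
-60 275 [565.8 573.9]
-20 293 [565.9 572.6]
570 349 [12.  21.1]
620 360 [11.  20.8]
670 355 [13.7 20.6]
720 352 [11.8 20.5]
time: 1.58
tool_pos: [443.7, 305.6, 200.2]
ee_rot: [-179.9, 0.0, 98.6]
wrist_force: [-0.1, -0.1, 0.8]
width: 85.3
finger_force: 0.0
1.625 [444.64789037 304.98802002 201.17746745] [-1.79945563e+02  2.99800570e-02  9.85507889e+01]
[[447.0, 305.5], [27.8, 79.8], 9.7] 3635 [446.61342603 307.8989955   46.90423015]
```

View pics/w1.png

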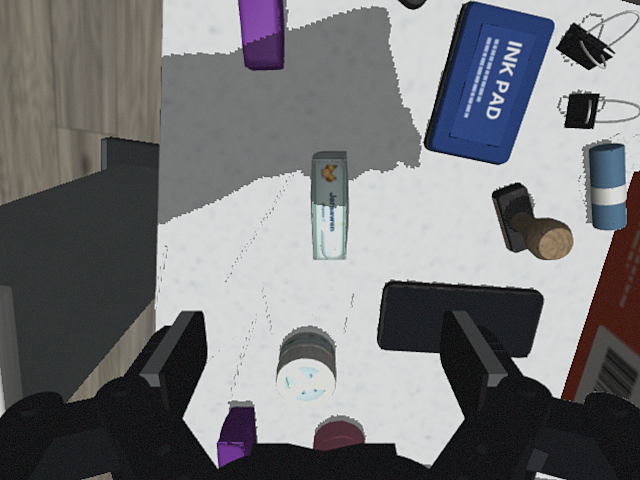

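The light-blue box is at px (330,205), measured at (447,305.5) with the top at ~46: it is the one meant. Descending and gripping.

```bash
python3 -m inch '[[0,0.002,0.06,-1,1],[0,0.002,0.12,-1,1],[0,0.002,0.165,-1,1],[0,0.002,0.177,-1,1],[0,0.002,0.177,-1,1],[0,0.002,0.177,-1,0.2],[0,0.002,0.177,-1,0.2],[0,0.002,0.177,-1,0.2],[0,0.002,0.177,-1,0.2]]'
python3 -m inch '[[0,0,0,0,0.2],[0,0,0,0,0.2],[0,0,-0.02,0,0.2],[0,0,-0.06,0,0.2],[0,0,-0.12,0,0.2],[0,0,-0.12,0,0.2]]'
```

```text
time: 2.75
tool_pos: [447.5, 305.6, 25.4]
ee_rot: [179.9, -0.0, 99.5]
wrist_force: [-1.6, -1.8, 7.5]
width: 29.7
finger_force: 59.0
time: 3.5
tool_pos: [448.9, 306.4, 148.9]
ee_rot: [179.5, -0.1, 99.5]
wrist_force: [0.7, -0.3, -2.5]
width: 29.3
finger_force: 59.8
```

```bash
python3 -m inch '[[-0.05,0.009,0,1,0.2],[-0.105,0.018,0,2,0.2],[-0.16,0.028,0,4,0.2],[-0.215,0.038,0,5,0.2],[-0.27,0.048,0,7,0.2],[-0.325,0.058,0,8,0.2],[-0.375,0.067,0,9.5,0.2],[-0.41,0.073,0,9.5,0.2],[-0.419,0.074,0,9.5,0.2],[-0.419,0.074,0,9.5,0.2]]'
python3 -m inch '[[0,0,0,0,0.2],[0,0,0,0,0.2]]'
python3 - <<'E'
from h import *
p,d,c=snap('wrist','w2');W=cloud(d,c);s=sense();print(s['time'],s['tool_pos'],s['ee_rot'])
w=box(W,540,770,-230,40,36,45);print(rect(w),len(w))
w=box(W,500,640,-180,0,50,300);print(len(w), np.percentile(w,[1,50,99],axis=0).round())
E
```

```text
time: 4.75
tool_pos: [588.7, -95.7, 143.6]
ee_rot: [-179.9, -0.0, 90.0]
wrist_force: [0.6, 0.5, -1.3]
width: 29.4
finger_force: 59.7
time: 5.0
tool_pos: [588.9, -94.6, 144.5]
ee_rot: [180.0, -0.0, 90.1]
wrist_force: [-0.5, -0.2, -1.9]
width: 29.1
finger_force: 59.7
5.05 [588.98143619 -94.75902992 144.4930278 ] [1.79986676e+02 1.13965303e-03 9.00746609e+01]
[[660.7, -95.2], [232.0, 190.7], 89.7] 17521
68432 [[ 532. -128.  137.]
 [ 587.  -82.  200.]
 [ 638.  -55.  231.]]
```

View pics/w2.png

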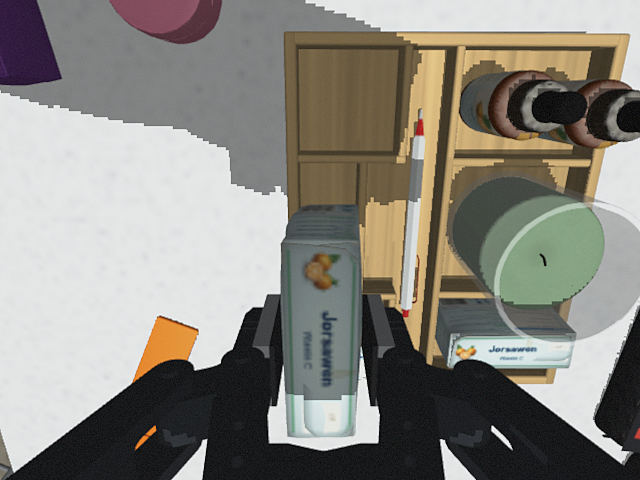

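The held box is at px (320,330), upright between the pads; the tea bay behind it is still free, and the tray is unmoved at (660.7,-95.2). Measuring where the box is in the hand.

```bash
python3 - <<'E'
from h import *
p,d,c=snap('wrist');W=cloud(d,c);s=sense();print(s['tool_pos'])
v=W[205:445,275:366]; w=box(v,500,640,-180,0,140,200); print(np.percentile(w[:,2],[2,50,90,98]))
t=w[w[:,2]>np.percentile(w[:,2],60)-4];print(rect(t),len(t)); 
for a in range(-140,-50,8):
    q=w[(w[:,1]>a)&(w[:,1]<a+8)]
    if len(q):print(a,len(q),np.percentile(q[:,0],[2,98]).round(1),np.percentile(q[:,2],[10,90]).round(1))
v=W[140:320,285:370]; w=box(v,560,625,-140,-40,36,45)
for a in (560,574,590,603,612): 
    q=w[(w[:,0]>a)&(w[:,0]<a+10)]; print(a,len(q),np.percentile(q[:,1],[2,98]).round(1) if len(q) else '')
E
```

```text
[589.02907086 -94.89348673 144.51977375]
[146.11413596 166.31558049 167.52701508 170.80306923]
[[587.6, -94.4], [30.3, 80.4], 3.2] 15607
-140 152 [575.1 599.4] [165.  166.3]
-132 1159 [575.1 599.7] [165.4 166.9]
-124 1269 [575.  599.8] [165.4 166.9]
-116 1336 [574.9 600.4] [165.3 166.9]
-108 1627 [573.5 603. ] [164.7 167.3]
-100 1809 [573.5 603. ] [163.7 167.6]
-92 1888 [573.5 603. ] [164.  167.8]
-84 1975 [571.5 601.8] [162.4 167.8]
-76 1768 [574.7 600.7] [165.4 167.8]
-68 1898 [575.  600.5] [165.4 167.9]
-60 2920 [575.7 599.6] [145.3 167. ]
560 491 [-84.4 -40.7]
574 138 [-50.3 -46. ]
590 151 [-51.1 -46.1]
603 548 [-106.   -46.2]
612 501 [-138.3  -46.7]
```

```bash
python3 -m inch '[[0,0.0037,0,0,0.2],[0,0.0037,0.04,0,0.2],[0,0.0037,0.065,0,0.2],[0,0.0037,0.075,0,0.2],[0,0.0037,0.075,0,0.2]]'
python3 -m inch '[[0,0,0.005,0,0.2],[0,0,0.010,0,0.2],[0,0,0.015,0,0.2],[0,0,0.015,0,0.2]]'
```

```text
time: 5.72
tool_pos: [592.9, -95.7, 69.2]
ee_rot: [-180.0, -0.0, 90.0]
wrist_force: [-0.7, 0.4, -0.2]
width: 29.3
finger_force: 59.7
time: 6.22
tool_pos: [592.6, -95.7, 53.9]
ee_rot: [-180.0, -0.0, 90.0]
wrist_force: [0.1, 0.9, 0.2]
width: 29.7
finger_force: 59.7
```

```bash
python3 -m inch '[[0,0,0.004,0,0.2],[0,0,0.007,0,0.2],[0,0,0.009,0,0.2],[0,0,0.009,0,0.2]]'
```

```text
time: 6.72
tool_pos: [592.7, -95.7, 45.1]
ee_rot: [-180.0, -0.0, 90.0]
wrist_force: [-0.1, 0.2, -0.5]
width: 29.3
finger_force: 59.7
```

```bash
python3 -m inch '[[0,0,0.001,0,0.2],[0,0,0.002,0,0.2],[0,0,0.002,0,0.2]]'
```

```text
time: 7.1
tool_pos: [593.0, -95.8, 44.4]
ee_rot: [179.9, 0.0, 90.0]
wrist_force: [-2.8, 0.2, 8.6]
width: 29.1
finger_force: 60.8
```

```bash
python3 -m inch '[[0,0,0,0,0.5],[0,0,0,0,0.6],[0,0,-0.005,0,0.6],[0,0,-0.03,0,0.6],[0,0,-0.08,0,0.8],[0,0,-0.12,0,1],[0,0,-0.12,0,1]]'
python3 - <<'E'
from h import *
p,d,c=snap('wrist');W=cloud(d,c);s=sense();print(s['time'],s['tool_pos'])
w=box(W,560,625,-150,-40,55,80);print(rect(w),len(w),w[:,2].mean())
w=box(W,540,770,-230,40,36,45);print(rect(w),len(w))
E
```

```text
time: 7.98
tool_pos: [594.3, -96.2, 166.9]
ee_rot: [179.7, 0.1, 90.0]
wrist_force: [-0.1, 0.5, -0.7]
width: 85.3
finger_force: 0.0
8.025 [593.42932146 -95.92483714 164.76941408]
[[592.7, -103.7], [34.3, 97.2], 7.5] 5452 65.44841872397338
[[660.6, -94.6], [230.8, 190.4], 89.7] 18314
```

```bash
python3 -m inch '[[0.05,-0.03,0,0,1],[0.1,-0.06,0,0,1],[0.15,-0.09,0,0,1],[0.2,-0.12,0,0,1],[0.242,-0.144,0,0,1],[0.242,-0.144,0,0,1],[0.242,-0.144,0,0,1]]'
python3 - <<'E'
from h import *
p,d,c=snap('wrist','w3');W=cloud(d,c);s=sense();print(s['time'],s['tool_pos'])
w=box(W,405,490,95,190,38,56);print(rect(w),len(w),np.median(w,axis=0))
print(cv2.minEnclosingCircle(w[:,:2].astype(np.float32)))
cv2.imwrite('pics/w3c.png',cv2.resize(p[60:400,180:480,::-1],None,fx=1.7,fy=1.7))
E
```

```text
time: 8.9
tool_pos: [448.7, 146.1, 162.6]
ee_rot: [-180.0, 0.0, 90.0]
wrist_force: [0.3, 0.9, -0.2]
width: 85.6
finger_force: 0.0
8.95 [449.04716734 145.7318089  162.68584642]
[[451.0, 146.4], [52.5, 52.8], 64.7] 4680 [450.97329942 147.67228503  42.57634583]
((450.83349609375, 146.33705139160156), 26.79428482055664)
```

View pics/w3c.png

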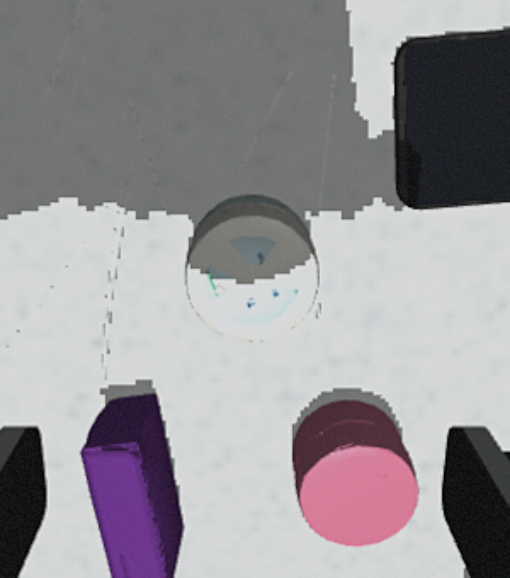

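White lidded pot at px (329,222), at (450.9,146.4), top 42.6: the one meant (pink one at (391,350)). Gripping.

```bash
python3 -m inch '[[0.0005,0.002,0.06,0,1],[0.0005,0.002,0.12,0,1],[0.0005,0.002,0.142,0,1],[0.0005,0.002,0.142,0,1],[0.0005,0.002,0.142,0,0.5],[0.0005,0.002,0.142,0,0.5],[0.0005,0.002,0.142,0,0.5],[0.0005,0.002,0.142,0,0.5]]'
python3 -m inch '[[0,0,-0.02,0,0.5],[0,0,-0.06,0,0.5],[0,0,-0.11,0,0.5],[0,0,-0.11,0,0.5]]'
```

```text
time: 9.95
tool_pos: [451.9, 146.6, 22.9]
ee_rot: [179.8, 0.0, 90.0]
wrist_force: [-1.9, -1.6, 7.2]
width: 51.5
finger_force: 61.6
time: 10.45
tool_pos: [453.0, 147.1, 135.6]
ee_rot: [179.5, -0.1, 90.0]
wrist_force: [-0.0, 1.1, -1.5]
width: 51.8
finger_force: 62.8
```

```bash
python3 -m inch '[[-0.04,0.037,0,0,0.5],[-0.08,0.074,0,0,0.5],[-0.12,0.11,0,0,0.5],[-0.15,0.138,0,0,0.5],[-0.163,0.150,0,0,0.5],[-0.163,0.15,0,0,0.5],[-0.163,0.15,0,0,0.5]]'
python3 - <<'E'
from h import *
p,d,c=snap('wrist','w4');W=cloud(d,c);s=sense();print(s['time'],s['tool_pos'])
w=box(W[180:445,260:390],540,670,-80,60,130,170);z=np.percentile(w[:,2],[5,50,95]);print(z)
t=w[abs(w[:,2]-z[1])<3];print(rect(t),len(t))
w=box(W,540,770,-230,40,36,45);print(rect(w),len(w))
E
```

```text
time: 11.32
tool_pos: [599.9, -15.3, 131.2]
ee_rot: [-180.0, -0.0, 90.0]
wrist_force: [0.1, 0.4, -0.7]
width: 51.9
finger_force: 63.0
11.375 [599.94127772 -15.09362886 131.42408419]
[138.62354468 150.69956151 151.7350644 ]
[[599.2, -15.6], [46.3, 53.5], 1.7] 14676
[[660.9, -77.1], [196.4, 190.7], 89.8] 10933
```

View pics/w4.png

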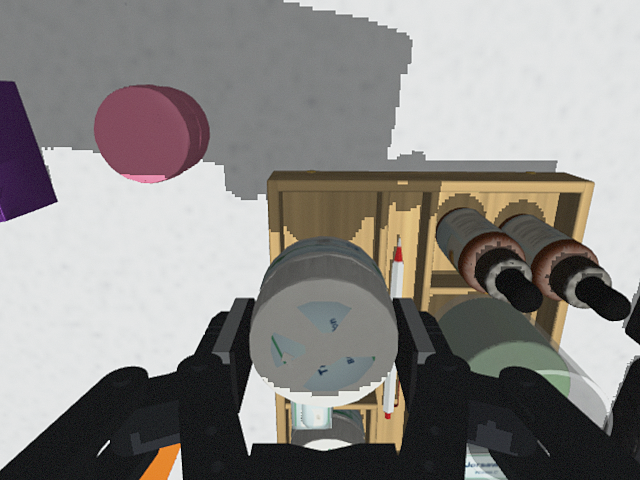

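Held pot at px (323,330), upright; the pot bay is below it and free. I check bottle clearance before lowering.

```bash
python3 - <<'E'
from h import *
p,d,c=snap('wrist');W=cloud(d,c)
w=box(W[200:325,436:640],600,800,-60,60,45,110)
for z in (45,65,85): q=w[(w[:,2]>z)&(w[:,2]<z+20)];print(z,len(q),np.percentile(q,[1,99],axis=0).round())
E
python3 -m inch '[[-0.001,0.0033,0,0,0.5],[-0.001,0.0033,0.03,0,0.5],[-0.001,0.0033,0.055,0,0.5],[-0.001,0.0033,0.064,0,0.5],[-0.001,0.0033,0.064,0,0.5]]'
```

```text
45 2316 [[671. -60.  45.]
 [729.   0.  65.]]
65 4211 [[671. -57.  65.]
 [737.  -0.  85.]]
85 3549 [[677. -30.  85.]
 [735.  -5. 105.]]
time: 12.05
tool_pos: [604.0, -17.0, 67.3]
ee_rot: [-180.0, -0.0, 90.0]
wrist_force: [-0.4, 0.6, -0.6]
width: 52.1
finger_force: 63.0
```

```bash
python3 -m inch '[[0,-0.0007,0.006,0,0.5],[0,-0.0007,0.012,0,0.5],[0,-0.0007,0.018,0,0.5],[0,-0.0007,0.022,0,0.5],[0,-0.0007,0.022,0,0.5]]'
```

```text
time: 12.68
tool_pos: [603.2, -17.2, 44.9]
ee_rot: [-180.0, -0.0, 90.0]
wrist_force: [-0.2, 0.1, -0.4]
width: 51.6
finger_force: 63.0
```

```bash
python3 -m inch '[[0,0,0.0015,0,0.5],[0,0,0.003,0,0.5],[0,0,0.003,0,0.5]]'
```

```text
time: 13.05
tool_pos: [603.4, -17.2, 42.2]
ee_rot: [-180.0, -0.0, 90.0]
wrist_force: [-0.1, 0.4, -0.6]
width: 52.1
finger_force: 63.0
```

```bash
python3 -m inch '[[0,0,0.001,0,0.5],[0,0,0.002,0,0.5],[0,0,0.002,0,0.5]]'
```

```text
time: 13.42
tool_pos: [603.4, -17.3, 41.9]
ee_rot: [179.9, 0.0, 90.0]
wrist_force: [-6.4, 0.3, 14.0]
width: 51.7
finger_force: 64.8
```

```bash
python3 -m inch '[[0,0,0,0,0.75],[0,0,0,0,0.8],[0,0,-0.005,0,0.8],[0,0,-0.04,0,0.8],[0,0,-0.09,0,1],[0,0,-0.13,0,1],[0,0,-0.13,0,1]]'
python3 - <<'E'
from h import *
p,d,c=snap('wrist');W=cloud(d,c);s=sense();print(s['time'],s['tool_pos'])
w=box(W,570,632,-48,14,54,75);print(rect(w),len(w),np.median(w[:,2]))
w=box(W,540,770,-230,40,36,45);print(rect(w),len(w))
w=box(W,572,612,-140,-53,54,75);print(rect(w),len(w),np.median(w[:,2]))
E
python3 -m inch '[[-0.05,-0.032,0,3,1],[-0.1,-0.064,0,7,1],[-0.15,-0.096,0,11,1],[-0.2,-0.128,0,15,1],[-0.25,-0.16,0,19,1],[-0.285,-0.182,0.01,23.3,1],[-0.295,-0.188,0.02,23.3,1],[-0.295,-0.188,0.02,23.3,1],[-0.295,-0.188,0.02,23.3,1]]'
python3 - <<'E'
from h import *
p,d,c=snap('wrist','w5');W=cloud(d,c);s=sense();print(s['time'],s['tool_pos'],s['ee_rot'],s['q'])
for z in (4,15,19.5):
    w=box(W[:320],370,500,-360,-160,z,30);print(z,rect(w),len(w))
E
```

```text
time: 14.3
tool_pos: [604.9, -17.4, 173.9]
ee_rot: [179.7, 0.1, 90.0]
wrist_force: [-0.2, -0.2, 0.5]
width: 85.5
finger_force: 0.0
14.35 [604.05243278 -17.31869136 171.68432298]
[[602.8, -17.3], [52.6, 53.2], 59.3] 5012 61.561707040013026
[[660.6, -95.3], [232.5, 190.4], 89.7] 13922
[[592.1, -95.2], [27.9, 79.5], 0.1] 3937 66.19979184790564
time: 15.48
tool_pos: [416.0, -311.2, 150.1]
ee_rot: [-180.0, -0.0, 66.8]
wrist_force: [-0.1, 0.0, 0.9]
width: 85.8
finger_force: 0.0
15.525 [ 416.1097857  -311.24870176  150.34881115] [-1.79997098e+02 -1.50137615e-02  6.68122492e+01] [-4.60617230e+01  1.40403437e+01 -1.19113884e+01  6.40567775e+01
  1.27051143e-02  6.71260265e+01]
4 [[443.0, -254.3], [146.2, 34.2], 66.6] 11097
15 [[431.4, -281.2], [87.6, 34.2], 66.6] 5633
19.5 [[426.3, -294.0], [60.1, 33.7], 65.9] 3562
```

View pics/w5.png

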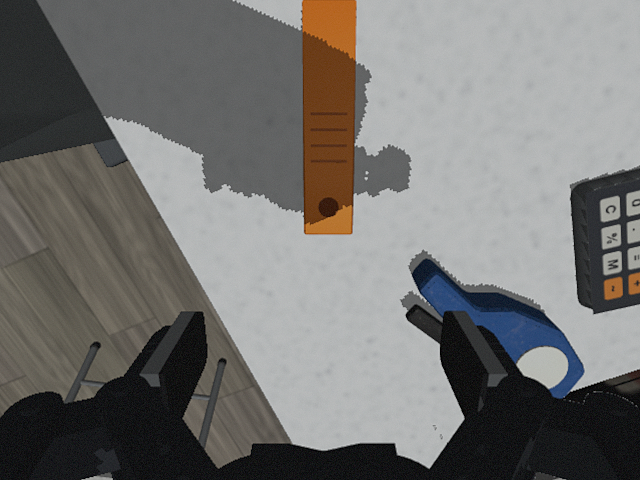

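Both goods sit in place: pot (602.8,-17.3), box (592.1,-95.2). The wedge tail end is at px (328,233) with the thin end up-image, and a blue stapler-like thing at (490,310). Checking its height, then gripping the tail with a narrower opening.

```bash
python3 - <<'E'
from h import *
p,d,c=snap('wrist');W=cloud(d,c)
w=W[245:310,405:470].reshape(-1,3);print(np.nanpercentile(w,[1,50,99],axis=0).round())
w=W[300:400,460:580].reshape(-1,3);print(np.nanpercentile(w,[1,50,99],axis=0).round())
E
python3 -m inch '[[0.010,0.0025,0,0,0.65],[0.010,0.0025,0.03,0,0.65],[0.010,0.0025,0.06,0,0.65],[0.010,0.0025,0.08,0,0.65]]'
```

```text
[[ 447. -416.   -2.]
 [ 474. -386.    0.]
 [ 504. -364.   35.]]
[[ 454. -539.   -2.]
 [ 507. -432.   35.]
 [ 569. -316.  211.]]
time: 16.08
tool_pos: [422.1, -302.8, 69.3]
ee_rot: [-180.0, -0.0, 66.8]
wrist_force: [0.0, -1.2, 0.3]
width: 55.5
finger_force: 0.0
```

```bash
python3 -m inch '[[0,0,0.03,0,0.65],[0,0,0.055,0,0.65],[0,0,0.066,0,0.65],[0,0,0.066,0,0.65],[0,0,0.066,0,0.3],[0,0,0.066,0,0.3],[0,0,0.066,0,0.3],[0,0,0.066,0,0.3]]'
```

```text
time: 17.08
tool_pos: [422.4, -304.5, 5.6]
ee_rot: [179.9, 0.0, 66.7]
wrist_force: [2.2, 1.1, 6.4]
width: 32.7
finger_force: 60.3
```

```bash
python3 -m inch '[[0,0,-0.02,0,0.3],[0,0,-0.05,0,0.3],[0.03,-0.014,-0.05,9,0.3],[0.06,-0.028,-0.05,18,0.3],[0.09,-0.043,-0.05,28,0.3],[0.12,-0.057,-0.05,38,0.3],[0.15,-0.071,-0.05,48,0.3],[0.175,-0.083,-0.05,58,0.3],[0.189,-0.0895,-0.05,66.7,0.3],[0.189,-0.0895,-0.05,66.7,0.3]]'
python3 -m inch '[[0,0,0,0,0.3],[0,0,0,0,0.3]]'
python3 - <<'E'
from h import *
p,d,c=snap('wrist','w6');W=cloud(d,c);s=sense();print(s['time'],s['tool_pos'],s['ee_rot'],s['q'])
hsv=cv2.cvtColor(p,cv2.COLOR_RGB2HSV)
m=(hsv[...,0]<16)&(hsv[...,1]>200)&(hsv[...,2]>60); w=W[m&~np.isnan(W[...,0])]; w=w[(w[:,2]>25)&(w[:,2]<110)]
print(rect(w),len(w))
for a in range(400,570,15):
    q=w[(w[:,0]>a)&(w[:,0]<a+15)]
    if len(q)>5: print(a,len(q),np.percentile(q[:,1],[3,97]).round(1),np.median(q[:,2]).round(1))
w=box(W,540,620,-230,40,36,45)
for a in (-200,-140,-60,-10):
    q=w[(w[:,1]>a)&(w[:,1]<a+25)]; print(a,len(q),np.percentile(q[:,0],[1]).round(1) if len(q) else '')
E
```

```text
time: 18.32
tool_pos: [414.3, -94.5, 54.8]
ee_rot: [180.0, -0.0, 0.2]
wrist_force: [0.4, 0.5, -0.6]
width: 32.8
finger_force: 59.7
time: 18.58
tool_pos: [414.4, -95.8, 54.4]
ee_rot: [180.0, -0.0, 0.1]
wrist_force: [0.5, -0.1, -0.7]
width: 32.4
finger_force: 59.7
18.625 [414.33025599 -95.7082516   54.30353324] [ 1.79991953e+02 -6.73688511e-03  3.39350155e-02] [-2.43415750e+01  1.05001918e+01 -3.27605764e+01  4.67297744e+01
 -4.54893233e-03  1.55624490e+02]
[[458.5, -94.9], [129.4, 33.9], 0.0] 24452
400 1965 [-110.3  -79.5] 70.2
415 2206 [-110.4  -79.3] 70.2
430 2204 [-111.   -78.9] 69.6
445 913 [-111.4  -78.4] 67.0
460 1596 [-111.2  -78.6] 64.1
475 3277 [-110.8  -78.9] 61.5
490 4754 [-110.5  -79.1] 59.0
505 5477 [-110.6  -79.1] 56.4
520 1162 [-110.7  -79.1] 54.8
-200 0 
-140 0 
-60 0 
-10 0
```

View pics/w6.png

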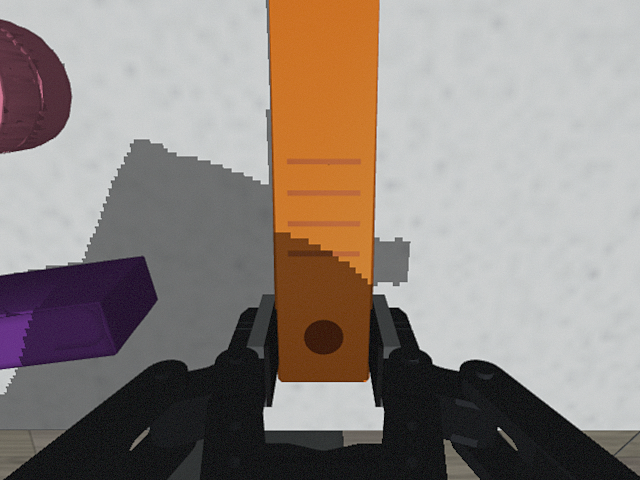

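The wedge at px (325,190) is level and straight in the grip: centreline y = -94.9, tip ≈ (544), about 21 mm in front of the tray. Lowering it onto the counter.

```bash
python3 -m inch '[[0,0,0.025,0,0.3],[0,0,0.04,0,0.3],[0,0,0.046,0,0.3],[0,0,0.047,0,0.3],[0,0,0.048,0,0.3],[0,0,0.048,0,0.3]]'
```

```text
time: 19.38
tool_pos: [414.5, -95.2, 6.6]
ee_rot: [180.0, -0.0, 0.0]
wrist_force: [-0.0, 0.9, -0.3]
width: 32.5
finger_force: 59.7
```

```bash
python3 -m inch '[[0,0,0.001,0,0.3],[0.01,0,0.001,0,0.3],[0.022,0,0.001,0,0.3],[0.034,0,0.001,0,0.3],[0.045,0,0.001,0,0.3],[0.052,0,0.001,0,0.3],[0.052,0,0.001,0,0.3]]'
```

```text
time: 20.25
tool_pos: [467.4, -95.2, 5.5]
ee_rot: [180.0, -0.0, 0.0]
wrist_force: [-0.7, 0.2, 6.2]
width: 32.5
finger_force: 60.5
```

Light contact with the counter. Now pushing slowly under the edge.

```bash
python3 -m inch '[[0.003,0,0,0,0.3],[0.006,0,0,0,0.3],[0.009,0,0,0,0.3],[0.012,0,0,0,0.3],[0.015,0,0,0,0.3],[0.018,0,0,0,0.3],[0.018,0,0,0,0.3]]'
python3 -m inch '[[0.002,0,0,0,0.3],[0.004,0,0,0,0.3],[0.006,0,0,0,0.3],[0.008,0,0,0,0.3],[0.008,0,0,0,0.3]]'
python3 - <<'E'
from h import *
p,d,c=snap('wrist','w7');W=cloud(d,c);print(sense()['tool_pos'])
w=box(W,540,800,-230,40,34,56)
for a in (-200,-140,-60,-10):
    q=w[(w[:,1]>a)&(w[:,1]<a+25)&(w[:,0]<580)]; print(a,len(q),np.percentile(q[:,0],[1,50]).round(1) if len(q) else '',np.median(q[:,2]).round(1) if len(q) else '')
E
```

```text
time: 21.12
tool_pos: [479.6, -94.5, 5.5]
ee_rot: [180.0, 0.5, -0.0]
wrist_force: [-26.6, 0.2, 29.6]
width: 32.7
finger_force: 63.3
time: 21.75
tool_pos: [487.5, -94.4, 5.5]
ee_rot: [180.0, 0.5, -0.0]
wrist_force: [-27.2, 0.3, 29.4]
width: 32.6
finger_force: 63.3
[487.47138692 -94.3741237    5.45612453]
-200 0  
-140 4126 [566.2 570.6] 42.6
-60 4108 [566.5 570.8] 42.3
-10 0
```

```bash
python3 -m inch '[[0.003,0,0,0,0.3],[0.006,0,0,0,0.3],[0.009,0,0,0,0.3],[0.012,0,0,0,0.3],[0.015,0,0,0,0.3],[0.018,0,0,0,0.3],[0.018,0,0,0,0.3],[0.018,0,0,0,0.3],[0.018,0,0,0,0.3]]'
python3 - <<'E'
from h import *
p,d,c=snap('wrist','w8');W=cloud(d,c);print(sense()['tool_pos'])
w=box(W,540,800,-230,40,34,56)
for a in (-160,-140,-60,-40):
    q=w[(w[:,1]>a)&(w[:,1]<a+20)&(w[:,0]<580)]; print(a,len(q),np.percentile(q[:,0],[1,50]).round(1) if len(q) else '',np.median(q[:,2]).round(1) if len(q) else '')
hsv=cv2.cvtColor(p,cv2.COLOR_RGB2HSV)
m=(hsv[...,0]<16)&(hsv[...,1]>200)&(hsv[...,2]>60)&~np.isnan(W[...,0]); w=W[m]; w=w[w[:,2]<40]
print('wedge x',np.percentile(w[:,0],[.2,99.8]))
for a in range(460,570,10):
    q=w[(w[:,0]>a)&(w[:,0]<a+10)]
    if len(q)>5: print(a,len(q),np.median(q[:,2]).round(1))
p,d,c=snap('side');W=cloud(d,c)
w=box(W,555,580,-220,30,30,60);
for a in range(-210,20,30):
    q=w[(w[:,1]>a)&(w[:,1]<a+30)]; print(a,len(q),np.percentile(q[:,2],90).round(1) if len(q) else '')
cv2.imwrite('pics/side2.png',cv2.resize(p[190:300,270:470,::-1],None,fx=4,fy=4))
E
```

```text
time: 22.92
tool_pos: [506.0, -94.4, 5.5]
ee_rot: [180.0, 0.5, -0.0]
wrist_force: [-24.1, -0.8, 26.1]
width: 32.7
finger_force: 62.9
[505.98275338 -94.42839998   5.47709278]
-160 2755 [567.  571.3] 45.7
-140 3027 [566.9 571.7] 45.5
-60 3125 [567.5 572.3] 45.5
-40 3059 [567.6 572.3] 45.6
wedge x [486.18542363 560.50432808]
480 642 21.3
490 1622 21.4
500 1420 21.5
510 1644 21.4
520 1657 21.2
530 1332 19.8
540 642 17.9
550 776 16.1
560 131 15.4
-210 77 51.7
-180 56 52.2
-150 62 52.6
-120 62 53.5
-90 57 54.9
-60 44 50.5
-30 48 52.8
0 10 51.4
```

View pics/w8.png

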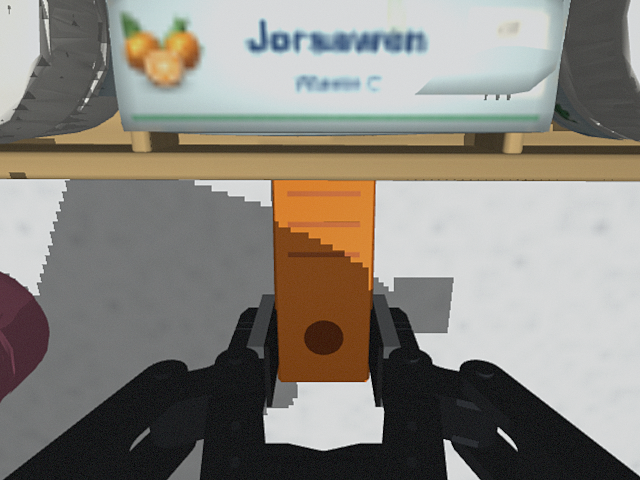

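View pics/side2.png

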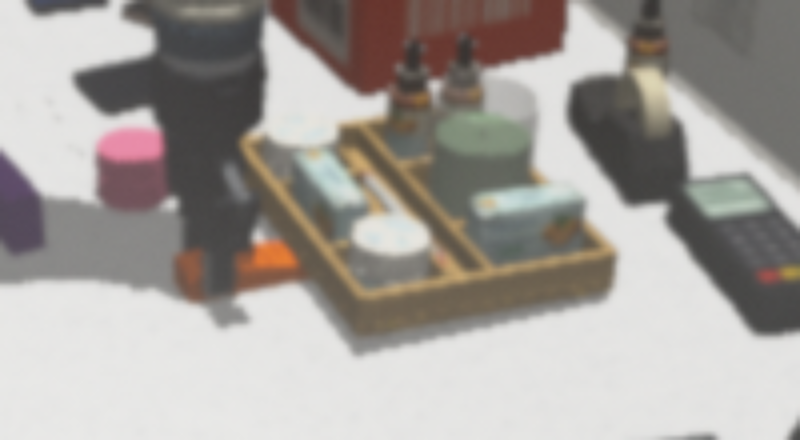

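Wrist view: the wedge at px (325,280) goes straight under the front edge (row 180). About 69 mm is in, so the feet are ~4.7 mm up, level left to right, and the gripper is clear of the tray. The side crop shows the pot, tea box and everything else in the tray upright. Handing in.

```bash
python3 -c "
from plant import *
print(close_job())"
```

```text
the job is handed in; nothing more can be done
None
```

The tea box and cream pot stand in their bays, and the gripper still holds the wedge about 69 mm under the tray's front edge; I estimate both front feet are 4–5 mm up, and the job was handed in at about 23 s without a verdict shown.

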